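Index a workpiece carrier round an L-shaped guide groove

TASK

Push the round black workpiece carrier, with the metal housing standing on it, along the L-shaped groove in the transfer station: down the long leg to the corner, round it, and along the short leg until it is fully home at the groove's end by the sensor stop. Only push it, gently, with the outside of the fingers: it is not to be lifted or gripped hard, its guide pin stays in the groove and the housing stays seated on it. Leave the other things on the bench as they stand.

Things in the scene. Friction and masses are not known exactly. Their poses are not given: they have to be found in the camera images.
- station: Fixed aluminium deck on the bench, 32 mm high; own x from -95 to +112 mm, own y from -100 to +125 mm. Origin on the bench, z up. A groove 13 mm wide and 13 mm deep, dark floor, is cut in its top as an L: the long leg runs along the deck's y (travel towards -y), the short leg goes from the corner towards its +x.
- groove_start (a point): Point at deck height on the groove's centreline where the guide pin touches the outer end of the long leg. The carrier starts between here and 55 mm towards the corner. It is 135 mm from the corner.
- groove_corner (a point): Point at deck height where the centrelines of the groove's two legs cross. The pin, pushed along the long leg, is stopped by the groove's wall 1.5 mm past this point.
- groove_end (a point): Point at deck height on the short leg's centreline where the guide pin touches its closed end: the carrier's axis is here when fully home. 90 mm from the corner. A grey stop block (24 x 60 mm, 22 mm above the deck) begins 39 mm farther on, with a brass sensor rising to 60 mm above the deck; the carrier does not reach it.
- carrier: Loose black plastic disc, diameter 64 mm, 18 mm thick, about 0.3 kg, lying on the deck. Origin: centre of its underside, at deck height; z up, yaw free. A guide pin (diameter 10 mm) reaches 10.5 mm down from the centre into the groove, 1.5 mm play each side. Four 8 mm high pins on top, 24.5 mm from the centre, hold the housing. It slides with 2 to 7 N and stops hard at the end of a leg.
- housing: The aluminium housing standing loose on the carrier between its four pins (1.5 mm play): a turned part 40 mm in diameter, 22 mm high, with a 26 mm boss on top (28 mm in all). The origin is the centre of its underside, 18 mm above the carrier's underside when seated; its top is then 46 mm above the deck.
- spare_housing: A bystander: a housing of the same shape as the one on the carrier (40 mm diameter, 28 mm high), standing directly on the station's deck, inside the angle of the L. Origin: centre of its underside.
- screwdriver: A bystander: a loose screwdriver lying on the bench beside the station's -y edge.
- spanner: A bystander: a loose spanner lying on the bench beside the station's +y edge, under 20 mm high.
- jar: A bystander: a loose closed jar 48 mm in diameter, 55 mm high, standing on the bench beyond the station's +x edge. Origin: centre of its underside.
Things that resemble listed ones, but are neither listed nor needed, are in the scene too. Leave any green or orange look-alike of the carrier alone.

How it is judged:
By the outcome, as a careful person would: the job done as asked, in the order asked, and still so for the second after the job is handed in, with the robot touching nothing.
It also fails if it takes over 48 s, if anything falls off the work surface, if the arm or the gripper's body presses on something with over 40 N, if the wrist force passes 120 N, or if a joint passes its speed limit or range.

ROBOT

A 7-joint arm with a two-finger parallel gripper is mounted at the origin on the work surface. World frame = base frame: x ahead of the robot, y to its left, z up, the work surface at z = 0. Lengths are in m, angles in rad, forces in N, time in s.
With the tool pointing down it reaches from about 0.4 to 0.875 m from the base axis. Payload 4.4 kg.
Tool frame: the origin (TCP) lies between the finger pads; the fingertips stand 22 mm ahead of it and the grasp point (between the pads) lies 3 mm ahead of it; z points along the fingers, y is the line along which they close (so a half turn about z gives the same grasp; the last joint's range is limited). The gripper opens to 85 mm and grips with 20 to 120 N. Pads are 22 mm wide; open, the fingers measure 114 mm over their backs; the gripper's body (76 mm by 85 mm) begins 54 mm behind the grasp point. The pads swing forward as they close: fully open they stand 13 mm farther back than shut.
Start: joints at [-1.295, 0.628, 0.038, 1.517, -0.027, 0.996, -0.02], TCP at [0.218, 0.612, 0.253] pointing down, gripper open.
Joint ranges: [-3.06, 3.06], [-0.37, 2.12], [-1.25, 1.32], [0.18, 2.47], [-1.1, 4.24], [0.23, 1.98], [-2.94, 2.94]. Speed limits (rad/s): [2.57, 2.57, 3.14, 3.14, 3.14, 3.14, 3.14].

INTERFACE

Orientations are given as a unit quaternion [w, x, y, z].
In Python, from station import bot, cams, order gives the robot as it stands.
- The arm moves only by the tool servo_tool, never from a script. Its argument "rows" is a list of rows, each an object of numbers: "rx", "ry", "rz": the turn, a rotation vector about the tool's x, y, z in degrees; "dx", "dy", "dz": the shift along the tool's x, y, z in cm; "fingers": the opening, from -1 (shut) to 1 (fully open). In form: [{"rx": .., "ry": .., "rz": .., "dx": .., "dy": .., "dz": .., "fingers": ..}, ...]. A call has 1 to 20 rows; each row is the pose to reach, as a shift and turn from the pose commanded when the call began, along the tool's axes at that moment; what a row does not reach only later rows make up. A row lasts 1/12 s, in which the tool goes at most 41.7 mm and 7.16 degrees, less where a joint would pass 70% of its speed; a pose out of reach is approached as far as the arm can. A call with a gripper value outside its range is refused whole. The fingers move at their own pace and stop on an object; "newtons" is the grip in N (left out, the last holds). Time passes only in rows, so rows that repeat a pose let the fingers close. It gives the time, the measured TCP pose, the force, the opening and the grip force at its end, in the units of the state.
- bot.observe(): the state, without advancing time (a new reading comes with each control period).
- cams.snapshot(name): name is "scene" or "top" or "wrist"; returns the picture (400x640x3 uint8, blue, green, red); there is no depth.
- cams.camera_info(name): a dict with "fx", "fy", "cx", "cy" (pixels), "R" (3x3) and "t" (3): a world point X has camera coordinates R X + t. Camera axes: x right, y down, z forward; pixel columns grow to the right and rows downward; lengths in m; the calibration is good to about 2 mm. A picture is of the moment at which its call begins: read the wrist's pose just before it. camera_info takes no time and is no camera call; for the wrist camera it gives the pose at the moment of the call.
- order.finish_job(): hands the job in; it is judged then, once.
The state is a dict: "time": time; "joint_pos": joint angles; "qvel": joint speeds; "joint_efforts": joint torques, N m; "eef_pos": TCP position; "tool_rot": TCP orientation; "contact_force": force on the tool from outside, world axes, zero at the start; "torque": the same for the moment, N m; "gripper_width": finger opening in m; "grip_force": force on a finger pad.
Only numpy, scipy, OpenCV 4.12 (cv2) and the standard library are available. Lean on these libraries where they do the work, as an engineer would, in place of code of your own. Each camera call takes 0.05 s, during which the arm holds its last target. There are 200 camera calls.

## Working session

There is one attempt and no reset: what is moved stays moved. The work goes in short steps, Python scripts to look and compute and a tool call to move; the robot and the scene stay as the last step left them, time stands still between calls to the robot, and variables do not carry over. Pictures are saved under pics/ and viewed, at most 10 in all, crops included, and the job is handed in when it is done.

Besides the shell and the picture viewer there is one more tool, called after "Call:" as name(argument=value, ...), one argument or row to a line, values as JSON. servo_tool: Moves the arm, as the interface text tells. Its arguments: {"type":"object","properties":{"rows":{"type":"array"},"newtons":{"type":"number"}},"required":["rows"]}

```bash
ls; mkdir -p pics; python3 - <<'E'
from station import bot,cams,order
import cv2,numpy as np
s=bot.observe();print({k:np.round(v,3).tolist() for k,v in s.items()})
for n in("scene","top"):
    im=cams.snapshot(n);cv2.imwrite(f"pics/{n}0.png",im)
    c=cams.camera_info(n);print(n,{k:np.round(v,4).tolist() for k,v in c.items()})
E
```

```text
pics
{'time': 0.0, 'joint_pos': [-1.295, 0.629, 0.038, 1.518, -0.027, 0.996, -0.02], 'qvel': [0.0, 0.0, -0.001, 0.001, 0.001, -0.001, -0.0], 'joint_efforts': [-0.0, -56.341, 1.226, -19.343, 0.011, 0.011, -0.0], 'eef_pos': [0.218, 0.612, 0.252], 'tool_rot': [-0.0, 0.17, 0.985, -0.001], 'contact_force': [-0.212, -0.413, 0.773], 'torque': [-0.029, 0.054, 0.024], 'grip_force': 0.0, 'gripper_width': 0.085}
scene {'fx': 477.5083, 'fy': 477.5083, 'cx': 317.5748, 'cy': 206.5746, 'R': [[0.7498, 0.6616, 0.0087], [0.3808, -0.4207, -0.8234], [-0.5411, 0.6208, -0.5674]], 't': [-0.459, -0.1105, 1.2954]}
top {'fx': 449.2802, 'fy': 449.2802, 'cx': 319.521, 'cy': 191.171, 'R': [[-0.0894, -0.996, -0.0005], [-0.9759, 0.0877, -0.1998], [0.199, -0.0173, -0.9798]], 't': [0.1232, 0.5708, 0.8988]}
```

View pics/top0.png

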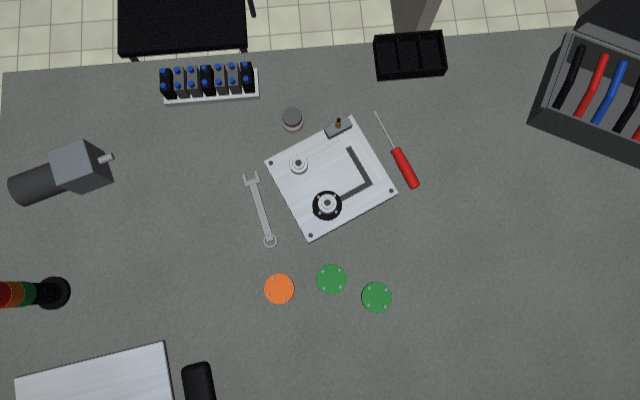

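View pics/scene0.png

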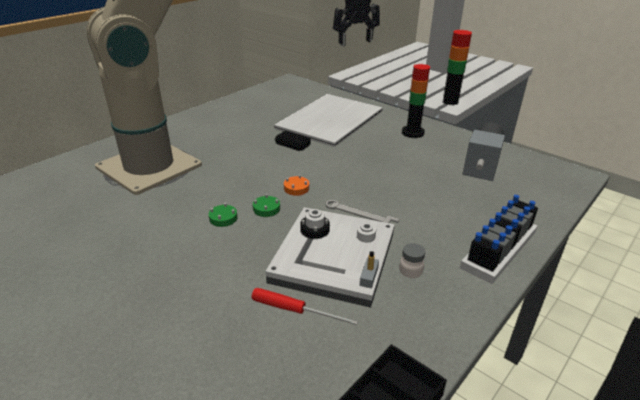

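The top view shows the station with its deck corners at about (266,160), (352,117), (397,192) and (309,242). The L corner is near (370,185) and the short leg's end near (349,149).

Things that could be taken for the carrier:
- the black disc with a housing on it, on the groove, at (326,205)
- green discs at (331,279) and (376,297)
- an orange disc at (279,289)
- the black tower foot at (50,293)
- the spare housing at (298,164)

I choose (326,205) and check it in a crop.

```bash
cat > h.py <<'E'
import numpy as np,cv2
from station import bot,cams,order
def ray(c,uv,z):
    R=np.array(c["R"]);t=np.array(c["t"]);o=-R.T@t
    d=R.T@np.array([(uv[0]-c["cx"])/c["fx"],(uv[1]-c["cy"])/c["fy"],1])
    return o+d*(z-o[2])/d[2]
def proj(c,X):
    p=np.array(c["R"])@X+np.array(c["t"]);return np.array([c["fx"]*p[0]/p[2]+c["cx"],c["fy"]*p[1]/p[2]+c["cy"]])
E
python3 - <<'E'
from h import *
im=cv2.imread("pics/top0.png");c=cams.camera_info("top")
g=cv2.cvtColor(im,cv2.COLOR_BGR2GRAY)
m=((g>150)*255).astype(np.uint8);m[:110]=0;m[250:]=0;m[:,:262]=0;m[:,402:]=0
cn=max(cv2.findContours(m,0,1)[0],key=cv2.contourArea)
q=cv2.approxPolyDP(cv2.convexHull(cn),6,True)[:,0];print(q.tolist())
for p in q: print(p,ray(c,p,.032).round(4))
x0,y0=255,110
cv2.imwrite("pics/crop1.png",cv2.resize(im[110:250,255:405],None,fx=5,fy=5,interpolation=2)[:600*2][:, :750][:600])
E
```

```text
[[351, 115], [397, 193], [308, 242], [264, 161]]
[351 115] [ 0.7538 -0.0156  0.032 ]
[397 193] [ 0.5655 -0.0971  0.032 ]
[308 242] [0.4765 0.1056 0.032 ]
[264 161] [0.6638 0.1877 0.032 ]
```

View pics/crop1.png

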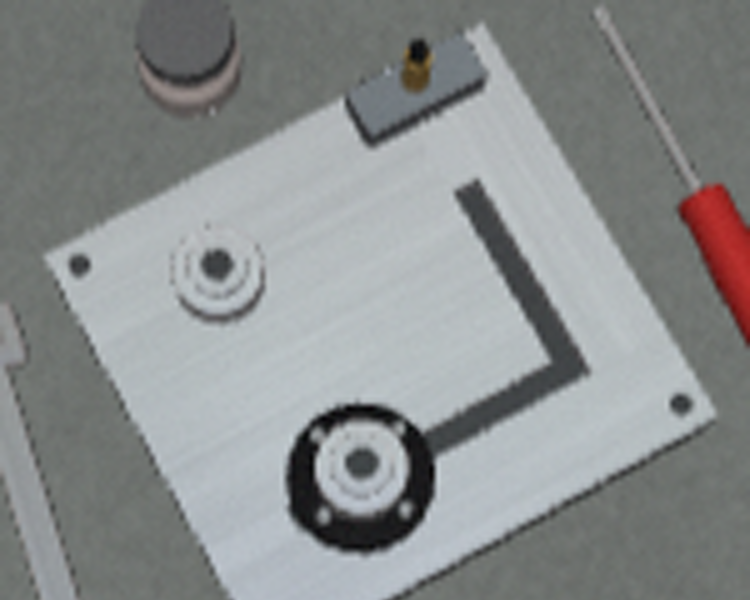

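The crop confirms it: the black disc with four pins and a housing sits on the long leg at crop (361,475). The groove's centrelines cross at about (574,367), the short leg's closed end is at (469,187), the spare housing at (218,272), and the stop block at (417,90).

```bash
python3 - <<'E'
from h import *
im=cv2.imread("pics/top0.png");c=cams.camera_info("top")
Q=np.array([ray(c,p,.032)[:2] for p in [(351,115.5),(397,193),(308,242),(264.5,161)]])
# own coords of corners
P=np.array([[.112,-.1],[-.095,-.1],[-.095,.125],[.112,.125]])
A,B=P-P.mean(0),Q-Q.mean(0);H=A.T@B;th=np.arctan2(H[0,1]-H[1,0],H[0,0]+H[1,1])
R=np.array([[np.cos(th),-np.sin(th)],[np.sin(th),np.cos(th)]]);o=Q.mean(0)-R@P.mean(0)
print("yaw",np.degrees(th),"o",o,"res",(Q-o-P@R.T).round(4).tolist())
own=lambda uv,z:R.T@(ray(c,uv,z)[:2]-o)
f=lambda x,y:(x/5+255-.4,y/5+110-.4)
for n,p,z in[("corner",(572,368),.032),("gend face",(469,184),.032),("grooveA",(430,442),.032),("grooveB",(500,405),.032)]: print(n,own(f(*p),z).round(4),ray(c,f(*p),z).round(4))
hsv=cv2.cvtColor(im,cv2.COLOR_BGR2GRAY);m=((hsv<50)*255).astype(np.uint8);m[:188]=0;m[224:]=0;m[:,:308]=0;m[:,345:]=0
cn=max(cv2.findContours(m,0,1)[0],key=cv2.contourArea);e=cv2.fitEllipse(cv2.convexHull(cn));print(e)
print("carrier",own(e[0],.045),ray(c,e[0],.045))
for p,z in[((218,264),.060),((361,462),.078)]: print("bosses",own(f(*p),z),ray(c,f(*p),z))
for p,z in[((185,38),.055)]: print("jar",own(f(*p),z),ray(c,f(*p),z))
E
```

```text
yaw 23.618406487180195 o [0.61178819 0.03006886] res [[-0.0019, 0.0012], [0.0007, 0.0026], [0.0018, -0.0009], [-0.0007, -0.0029]]
corner [-0.0449 -0.0553] [ 0.5928 -0.0386  0.032 ]
gend face [ 0.0501 -0.0571] [ 0.6806 -0.0021  0.032 ]
grooveA [-0.0437  0.0155] [0.5655 0.0268 0.032 ]
grooveB [-0.0441 -0.0194] [ 0.5792 -0.0054  0.032 ]
((326.5980224609375, 205.30859375), (27.79682159423828, 29.38943099975586), 71.10496520996094)
carrier [-0.04504746  0.05134688] [0.54994238 0.05906665 0.045     ]
bosses [0.06413721 0.06107152] [0.64608498 0.11172081 0.06      ]
bosses [-0.04387548  0.05078312] [0.55124205 0.05901965 0.078     ]
jar [0.16345437 0.02462267] [0.75168574 0.1181159  0.055     ]
```

```bash
cat >> h.py <<'E'
from scipy.spatial.transform import Rotation as Ro
th=np.radians(23.62);RS=np.array([[np.cos(th),-np.sin(th)],[np.sin(th),np.cos(th)]]);oS=np.array([.6118,.0301])
W=lambda x,y,z:np.r_[oS+RS@[x,y],z]
def state():
    s=bot.observe();q=s["tool_rot"];T=Ro.from_quat([q[1],q[2],q[3],q[0]]).as_matrix();return s,np.array(s["eef_pos"]),T
def shift(X):
    s,p,T=state();return (100*T.T@(X-p)).round(2)
def own3(X): return np.r_[RS.T@(X[:2]-oS),X[2]]
E
python3 - <<'E'
from h import *
c=cams.camera_info("top")
print("tower base",ray(c,(55,293),0),"tower top?",ray(c,(5,293),.2))
cs=cams.camera_info("scene");print(ray(cs,(413,131),0))
print("top z of tower", [ (z,proj(cs,np.r_[ray(cs,(413,131),0)[:2],z]).round()) for z in(.1,.15,.2,.25)])
s,p,T=state()
D=np.c_[np.r_[RS[:,1],0],np.r_[RS[:,0],0],[0,0,-1]]
print("rotvec deg",np.degrees(Ro.from_matrix(T.T@D).as_rotvec()))
for z in(.2,.1):print(W(-.045,.118,z),shift(W(-.045,.118,z)))
E
```

```text
tower base [ 4.18749612e-01  6.59884346e-01 -1.11022302e-16] tower top? [0.42051873 0.63093954 0.2       ]
[0.41504952 0.67300694 0.        ]
top z of tower [(0.1, array([417., 101.])), (0.15, array([419.,  84.])), (0.2, array([421.,  68.])), (0.25, array([424.,  50.]))]
rotvec deg [-9.31148412e-02  3.88232474e-02  4.67962423e+01]
[0.52329104 0.12018421 0.2       ] [-45.28 -36.07   5.31]
[0.52329104 0.12018421 0.1       ] [-45.28 -36.06  15.31]
```

Call:
servo_tool(
  rows=[
    {"dx": -1, "dy": -0.8, "dz": 0.1, "rz": 1, "fingers": -1},
    {"dx": -3, "dy": -2.4, "dz": 0.3, "rz": 3, "fingers": -1},
    {"dx": -6, "dy": -4.8, "dz": 0.7, "rz": 6, "fingers": -1},
    {"dx": -9, "dy": -7.2, "dz": 1, "rz": 10, "fingers": -1},
    {"dx": -12, "dy": -9.6, "dz": 1.4, "rz": 13, "fingers": -1},
    {"dx": -15, "dy": -12, "dz": 1.8, "rz": 16, "fingers": -1},
    {"dx": -18, "dy": -14.3, "dz": 2, "rz": 19, "fingers": -1},
    {"dx": -21, "dy": -16.7, "dz": 2.4, "rz": 22, "fingers": -1},
    {"dx": -24, "dy": -19.1, "dz": 2.8, "rz": 25, "fingers": -1},
    {"dx": -27, "dy": -21.5, "dz": 3.2, "rz": 28, "fingers": -1},
    {"dx": -30, "dy": -23.9, "dz": 3.5, "rz": 31, "fingers": -1},
    {"dx": -33, "dy": -26.3, "dz": 3.9, "rz": 34, "fingers": -1},
    {"dx": -36, "dy": -28.7, "dz": 4.2, "rz": 37, "fingers": -1},
    {"dx": -39, "dy": -31.1, "dz": 4.6, "rz": 40, "fingers": -1},
    {"dx": -42, "dy": -33.5, "dz": 4.9, "rz": 43, "fingers": -1},
    {"dx": -44, "dy": -35.1, "dz": 5.2, "rz": 45.5, "fingers": -1},
    {"dx": -45, "dy": -35.8, "dz": 5.3, "rz": 46.5, "fingers": -1},
    {"dx": -45.3, "dy": -36.1, "dz": 5.3, "rz": 46.8, "fingers": -1},
    {"dx": -45.3, "dy": -36.1, "dz": 5.3, "rz": 46.8, "fingers": -1},
  ],
)

```text
invalid input at $.rows[0]: expected keys rx, ry, rz, dx, dy, dz, fingers
```

Call:
servo_tool(
  rows=[
    {"rx": 0, "ry": 0, "dx": -1, "dy": -0.8, "dz": 0.1, "rz": 1, "fingers": -1},
    {"rx": 0, "ry": 0, "dx": -3, "dy": -2.4, "dz": 0.3, "rz": 3, "fingers": -1},
    {"rx": 0, "ry": 0, "dx": -6, "dy": -4.8, "dz": 0.7, "rz": 6, "fingers": -1},
    {"rx": 0, "ry": 0, "dx": -9, "dy": -7.2, "dz": 1, "rz": 10, "fingers": -1},
    {"rx": 0, "ry": 0, "dx": -12, "dy": -9.6, "dz": 1.4, "rz": 13, "fingers": -1},
    {"rx": 0, "ry": 0, "dx": -15, "dy": -12, "dz": 1.8, "rz": 16, "fingers": -1},
    {"rx": 0, "ry": 0, "dx": -18, "dy": -14.3, "dz": 2, "rz": 19, "fingers": -1},
    {"rx": 0, "ry": 0, "dx": -21, "dy": -16.7, "dz": 2.4, "rz": 22, "fingers": -1},
    {"rx": 0, "ry": 0, "dx": -24, "dy": -19.1, "dz": 2.8, "rz": 25, "fingers": -1},
    {"rx": 0, "ry": 0, "dx": -27, "dy": -21.5, "dz": 3.2, "rz": 28, "fingers": -1},
    {"rx": 0, "ry": 0, "dx": -30, "dy": -23.9, "dz": 3.5, "rz": 31, "fingers": -1},
    {"rx": 0, "ry": 0, "dx": -33, "dy": -26.3, "dz": 3.9, "rz": 34, "fingers": -1},
    {"rx": 0, "ry": 0, "dx": -36, "dy": -28.7, "dz": 4.2, "rz": 37, "fingers": -1},
    {"rx": 0, "ry": 0, "dx": -39, "dy": -31.1, "dz": 4.6, "rz": 40, "fingers": -1},
    {"rx": 0, "ry": 0, "dx": -42, "dy": -33.5, "dz": 4.9, "rz": 43, "fingers": -1},
    {"rx": 0, "ry": 0, "dx": -44, "dy": -35.1, "dz": 5.2, "rz": 45.5, "fingers": -1},
    {"rx": 0, "ry": 0, "dx": -45, "dy": -35.8, "dz": 5.3, "rz": 46.5, "fingers": -1},
    {"rx": 0, "ry": 0, "dx": -45.3, "dy": -36.1, "dz": 5.3, "rz": 46.8, "fingers": -1},
    {"rx": 0, "ry": 0, "dx": -45.3, "dy": -36.1, "dz": 5.3, "rz": 46.8, "fingers": -1},
  ],
)

```text
time: 1.68
eef_pos: [0.5234, 0.1205, 0.2]
tool_rot: [-0.0, 0.548, 0.837, -0.0]
contact_force: [0.5, 0.3, -0.4]
gripper_width: 0.0001
grip_force: 0.0
```

```bash
python3 - <<'E'
from h import *
s,p,T=state();c=cams.camera_info("wrist");im=cams.snapshot("wrist");cv2.imwrite("pics/w1.png",im)
print(p,c["t"],own3(-np.array(c["R"]).T@np.array(c["t"])))
for n,X in[("carrier",W(-.045,.0513,.05)),("corner",W(-.045,-.055,.032)),("end",W(.045,-.055,.032)),("tip",p-[0,0,.022])]:print(n,proj(c,X).round(1))
E
```

```text
[0.52340808 0.12048868 0.20002769] [-0.52692244 -0.11704317  0.30031511] [-0.04543189  0.19228312  0.32091314]
carrier [320.8 252.7]
corner [320.8 324. ]
end [394.2 324.1]
tip [321.6 252.2]
```

View pics/w1.png

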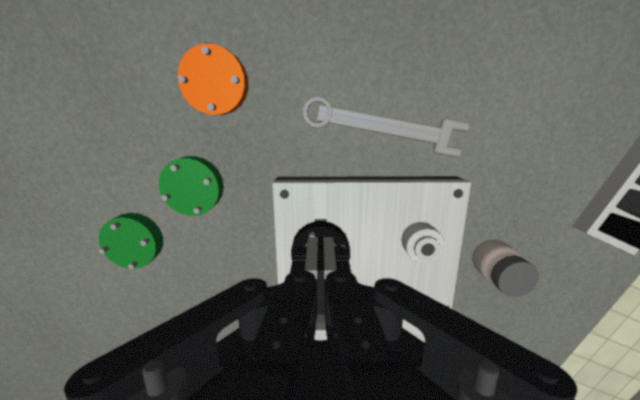

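The wrist view shows the carrier under the fingers at about (320,245), in line with the tool. The deck edge is horizontal, so the yaw is right. Next I lower behind the carrier.

Call:
servo_tool(
  rows=[
    {"rx": 0, "ry": 0, "rz": 0, "dx": 0, "dy": 0, "dz": 2.5, "fingers": -1},
    {"rx": 0, "ry": 0, "rz": 0, "dx": 0, "dy": 0, "dz": 5.5, "fingers": -1},
    {"rx": 0, "ry": 0, "rz": 0, "dx": 0, "dy": 0, "dz": 8.5, "fingers": -1},
    {"rx": 0, "ry": 0, "rz": 0, "dx": 0, "dy": 0, "dz": 10.5, "fingers": -1},
    {"rx": 0, "ry": 0, "rz": 0, "dx": 0, "dy": 0, "dz": 11.5, "fingers": -1},
    {"rx": 0, "ry": 0, "rz": 0, "dx": 0, "dy": 0, "dz": 12.2, "fingers": -1},
    {"rx": 0, "ry": 0, "rz": 0, "dx": 0, "dy": 0, "dz": 12.8, "fingers": -1},
    {"rx": 0, "ry": 0, "rz": 0, "dx": 0, "dy": 0, "dz": 13.3, "fingers": -1},
    {"rx": 0, "ry": 0, "rz": 0, "dx": 0, "dy": 0, "dz": 13.5, "fingers": -1},
    {"rx": 0, "ry": 0, "rz": 0, "dx": 0, "dy": 0, "dz": 13.5, "fingers": -1},
  ],
)

```text
time: 2.57
eef_pos: [0.5239, 0.1207, 0.0656]
tool_rot: [0.0, 0.547, 0.837, 0.0]
contact_force: [-0.8, -0.4, 0.3]
gripper_width: 0.0
grip_force: 0.0
```

```bash
python3 - <<'E'
from h import *
s,p,T=state();print(own3(p),s["contact_force"],s["torque"])
im=cams.snapshot("scene");cv2.imwrite("pics/s1.png",cv2.resize(im[150:310,240:430],None,fx=3,fy=3,interpolation=2))
E
```

```text
[-0.04427585  0.11822161  0.06561892] [-0.80961917 -0.38723143  0.34808983] [-0.01807984  0.06629248 -0.01041808]
```

View pics/s1.png

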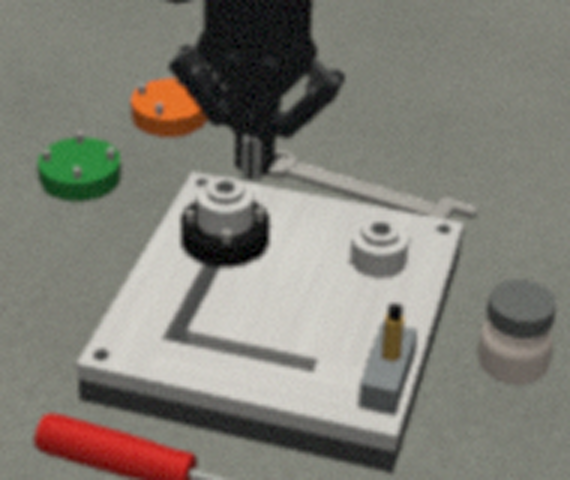

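The fingertips hang just above the deck, behind the carrier at crop (255,165). The carrier is at (225,225). I push gently.

Call:
servo_tool(
  rows=[
    {"rx": 0, "ry": 0, "rz": 0, "dx": -0.4, "dy": 0, "dz": 0, "fingers": -1},
    {"rx": 0, "ry": 0, "rz": 0, "dx": -0.8, "dy": 0, "dz": 0, "fingers": -1},
    {"rx": 0, "ry": 0, "rz": 0, "dx": -1.2, "dy": 0, "dz": 0, "fingers": -1},
    {"rx": 0, "ry": 0, "rz": 0, "dx": -1.5, "dy": 0, "dz": 0, "fingers": -1},
    {"rx": 0, "ry": 0, "rz": 0, "dx": -1.7, "dy": 0, "dz": 0, "fingers": -1},
    {"rx": 0, "ry": 0, "rz": 0, "dx": -1.9, "dy": 0, "dz": 0, "fingers": -1},
    {"rx": 0, "ry": 0, "rz": 0, "dx": -2.1, "dy": 0, "dz": 0, "fingers": -1},
    {"rx": 0, "ry": 0, "rz": 0, "dx": -2.3, "dy": 0, "dz": 0, "fingers": -1},
    {"rx": 0, "ry": 0, "rz": 0, "dx": -2.5, "dy": 0, "dz": 0, "fingers": -1},
    {"rx": 0, "ry": 0, "rz": 0, "dx": -2.7, "dy": 0, "dz": 0, "fingers": -1},
    {"rx": 0, "ry": 0, "rz": 0, "dx": -2.9, "dy": 0, "dz": 0, "fingers": -1},
    {"rx": 0, "ry": 0, "rz": 0, "dx": -3.1, "dy": 0, "dz": 0, "fingers": -1},
    {"rx": 0, "ry": 0, "rz": 0, "dx": -3.4, "dy": 0, "dz": 0, "fingers": -1},
    {"rx": 0, "ry": 0, "rz": 0, "dx": -3.7, "dy": 0, "dz": 0, "fingers": -1},
    {"rx": 0, "ry": 0, "rz": 0, "dx": -4.0, "dy": 0, "dz": 0, "fingers": -1},
  ],
)

```text
time: 3.87
eef_pos: [0.5397, 0.0836, 0.0653]
tool_rot: [-0.0, 0.547, 0.837, -0.0]
contact_force: [-0.4, 2.3, -0.1]
gripper_width: -0.0
grip_force: 1.0
```

```bash
cat > look.py <<'E'
from h import *
import sys
s,p,T=state();print("t",s["time"],"tcp own",own3(p).round(4),"F own",(RS.T@np.array(s["contact_force"])[:2]).round(1),np.round(s["contact_force"][2],1))
im=cams.snapshot("scene");c=cams.camera_info("scene");n=sys.argv[1]
cv2.imwrite(f"pics/{n}.png",cv2.resize(im[150:310,240:430],None,fx=3,fy=3,interpolation=2))
g=cv2.cvtColor(im,6)
# carrier body: dark blob below housing; centre from width extremes of lower arc
m=((g<60)*255).astype(np.uint8)
if len(sys.argv)>2: # expected own xy -> predicted pixel
    x,y=map(float,sys.argv[2:4]);print("expect crop px carrier/boss",[((proj(c,W(x,y,z))-[240,150]+.5)*3).round(0).tolist() for z in(.05,.078)])
E
python3 look.py s2 -.045 .035
```

```text
t 3.8667 tcp own [-0.0446  0.0779  0.0653] F own [0.5 2.2] -0.1
expect crop px carrier/boss [[217.0, 231.0], [217.0, 199.0]]
```

View pics/s2.png

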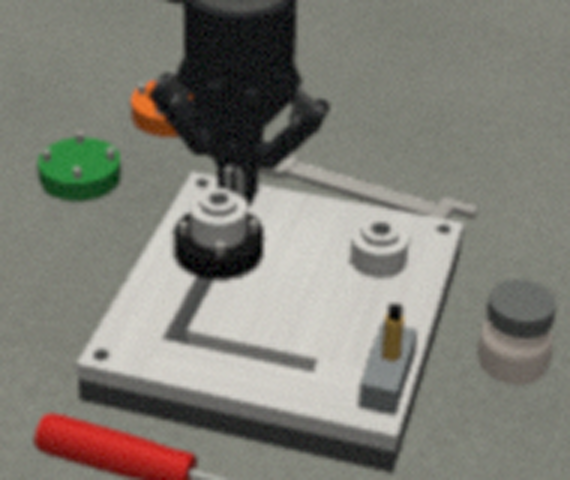

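The boss has moved to crop (219,197), where I expected it, with 2 N of contact. I keep pushing down the long leg.

Call:
servo_tool(
  rows=[
    {"rx": 0, "ry": 0, "rz": 0, "dx": -0.2, "dy": 0, "dz": 0, "fingers": -1},
    {"rx": 0, "ry": 0, "rz": 0, "dx": -0.5, "dy": 0, "dz": 0, "fingers": -1},
    {"rx": 0, "ry": 0, "rz": 0, "dx": -0.9, "dy": 0, "dz": 0, "fingers": -1},
    {"rx": 0, "ry": 0, "rz": 0, "dx": -1.4, "dy": 0, "dz": 0, "fingers": -1},
    {"rx": 0, "ry": 0, "rz": 0, "dx": -1.9, "dy": 0, "dz": 0, "fingers": -1},
    {"rx": 0, "ry": 0, "rz": 0, "dx": -2.4, "dy": 0, "dz": 0, "fingers": -1},
    {"rx": 0, "ry": 0, "rz": 0, "dx": -2.9, "dy": 0, "dz": 0, "fingers": -1},
    {"rx": 0, "ry": 0, "rz": 0, "dx": -3.4, "dy": 0, "dz": 0, "fingers": -1},
    {"rx": 0, "ry": 0, "rz": 0, "dx": -3.9, "dy": 0, "dz": 0, "fingers": -1},
    {"rx": 0, "ry": 0, "rz": 0, "dx": -4.4, "dy": 0, "dz": 0, "fingers": -1},
    {"rx": 0, "ry": 0, "rz": 0, "dx": -4.9, "dy": 0, "dz": 0, "fingers": -1},
    {"rx": 0, "ry": 0, "rz": 0, "dx": -5.4, "dy": 0, "dz": 0, "fingers": -1},
    {"rx": 0, "ry": 0, "rz": 0, "dx": -5.9, "dy": 0, "dz": 0, "fingers": -1},
    {"rx": 0, "ry": 0, "rz": 0, "dx": -6.4, "dy": 0, "dz": 0, "fingers": -1},
    {"rx": 0, "ry": 0, "rz": 0, "dx": -6.9, "dy": 0, "dz": 0, "fingers": -1},
    {"rx": 0, "ry": 0, "rz": 0, "dx": -7.3, "dy": 0, "dz": 0, "fingers": -1},
    {"rx": 0, "ry": 0, "rz": 0, "dx": -7.7, "dy": 0, "dz": 0, "fingers": -1},
    {"rx": 0, "ry": 0, "rz": 0, "dx": -8.0, "dy": 0, "dz": 0, "fingers": -1},
    {"rx": 0, "ry": 0, "rz": 0, "dx": -8.3, "dy": 0, "dz": 0, "fingers": -1},
    {"rx": 0, "ry": 0, "rz": 0, "dx": -8.5, "dy": 0, "dz": 0, "fingers": -1},
  ],
)

```text
time: 5.58
eef_pos: [0.5738, 0.0056, 0.0653]
tool_rot: [0.0, 0.547, 0.837, -0.0]
contact_force: [0.3, 2.6, -0.3]
gripper_width: 0.0002
grip_force: 0.9
```

Call:
servo_tool(
  rows=[
    {"rx": 0, "ry": 0, "rz": 0, "dx": -0.1, "dy": 0, "dz": 0, "fingers": -1},
    {"rx": 0, "ry": 0, "rz": 0, "dx": -0.2, "dy": 0, "dz": 0, "fingers": -1},
    {"rx": 0, "ry": 0, "rz": 0, "dx": -0.3, "dy": 0, "dz": 0, "fingers": -1},
    {"rx": 0, "ry": 0, "rz": 0, "dx": -0.4, "dy": 0, "dz": 0, "fingers": -1},
  ],
)

```text
time: 5.92
eef_pos: [0.5753, 0.0025, 0.0653]
tool_rot: [-0.0, 0.547, 0.837, 0.0]
contact_force: [-0.1, 1.9, -1.1]
gripper_width: -0.0002
grip_force: 0.9
```

Call:
servo_tool(
  rows=[
    {"rx": 0, "ry": 0, "rz": 0, "dx": -0.1, "dy": 0, "dz": 0, "fingers": -1},
    {"rx": 0, "ry": 0, "rz": 0, "dx": -0.2, "dy": 0, "dz": 0, "fingers": -1},
    {"rx": 0, "ry": 0, "rz": 0, "dx": -0.2, "dy": 0, "dz": 0, "fingers": -1},
  ],
)

```text
time: 6.17
eef_pos: [0.5763, 0.0001, 0.0653]
tool_rot: [0.0, 0.548, 0.837, -0.0]
contact_force: [-0.5, 1.5, 0.5]
gripper_width: -0.0003
grip_force: 0.6
```

Call:
servo_tool(
  rows=[
    {"rx": 0, "ry": 0, "rz": 0, "dx": -0.1, "dy": 0, "dz": 0, "fingers": -1},
    {"rx": 0, "ry": 0, "rz": 0, "dx": -0.1, "dy": 0, "dz": 0, "fingers": -1},
  ],
)

```text
time: 6.33
eef_pos: [0.5766, -0.0007, 0.0653]
tool_rot: [0.0, 0.547, 0.837, -0.0]
contact_force: [0.1, 1.1, 0.0]
gripper_width: -0.0002
grip_force: 0.7
```

```bash
python3 look.py s3 -.045 -.0565
```

```text
t 6.3333 tcp own [-0.0446 -0.0141  0.0653] F own [0.6 1. ] 0.0
expect crop px carrier/boss [[172.0, 313.0], [171.0, 279.0]]
```

View pics/s3.png

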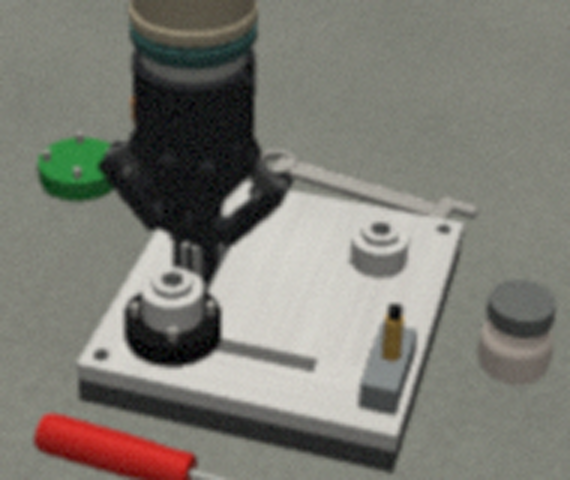

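The boss is at crop (174,276), a few mm short of (171,279). I go on in small steps until the force rises.

Call:
servo_tool(
  rows=[
    {"rx": 0, "ry": 0, "rz": 0, "dx": -0.1, "dy": 0, "dz": 0, "fingers": -1},
    {"rx": 0, "ry": 0, "rz": 0, "dx": -0.2, "dy": 0, "dz": 0, "fingers": -1},
    {"rx": 0, "ry": 0, "rz": 0, "dx": -0.2, "dy": 0, "dz": 0, "fingers": -1},
  ],
)

```text
time: 6.63
eef_pos: [0.5772, -0.0021, 0.0653]
tool_rot: [-0.0, 0.547, 0.837, 0.0]
contact_force: [-0.9, 1.6, 0.0]
gripper_width: -0.0
grip_force: 1.2
```

Call:
servo_tool(
  rows=[
    {"rx": 0, "ry": 0, "rz": 0, "dx": -0.1, "dy": 0, "dz": 0, "fingers": -1},
    {"rx": 0, "ry": 0, "rz": 0, "dx": -0.1, "dy": 0, "dz": 0, "fingers": -1},
  ],
)

```text
time: 6.8
eef_pos: [0.5773, -0.0022, 0.0652]
tool_rot: [-0.001, 0.547, 0.837, 0.0]
contact_force: [-1.3, 4.6, 1.3]
gripper_width: -0.0001
grip_force: 2.4
```

Call:
servo_tool(
  rows=[
    {"rx": 0, "ry": 0, "rz": 0, "dx": -0.1, "dy": 0, "dz": 0, "fingers": -1},
    {"rx": 0, "ry": 0, "rz": 0, "dx": -0.1, "dy": 0, "dz": 0, "fingers": -1},
  ],
)

```text
time: 6.97
eef_pos: [0.5773, -0.0023, 0.0652]
tool_rot: [-0.001, 0.547, 0.837, 0.0]
contact_force: [-2.9, 5.8, 0.8]
gripper_width: 0.0002
grip_force: 3.3
```

It is at the corner wall: the force has risen and motion has stopped. Now I back off, lift, go round to the -x side and come down.

Call:
servo_tool(
  rows=[
    {"rx": 0, "ry": 0, "rz": 0, "dx": 0.5, "dy": 0, "dz": 0, "fingers": -1},
    {"rx": 0, "ry": 0, "rz": 0, "dx": 1.5, "dy": 0, "dz": 0, "fingers": -1},
    {"rx": 0, "ry": 0, "rz": 0, "dx": 1.5, "dy": 0, "dz": -2, "fingers": -1},
    {"rx": 0, "ry": 0, "rz": 0, "dx": 1.5, "dy": 0, "dz": -4.5, "fingers": -1},
    {"rx": 0, "ry": 0, "rz": 0, "dx": 1.5, "dy": -1.0, "dz": -6.5, "fingers": -1},
    {"rx": 0, "ry": 0, "rz": 0, "dx": 0.5, "dy": -3, "dz": -7, "fingers": -1},
    {"rx": 0, "ry": 0, "rz": 0, "dx": -1, "dy": -5, "dz": -7, "fingers": -1},
    {"rx": 0, "ry": 0, "rz": 0, "dx": -2.5, "dy": -6.5, "dz": -7, "fingers": -1},
    {"rx": 0, "ry": 0, "rz": 0, "dx": -3.5, "dy": -7.2, "dz": -7, "fingers": -1},
    {"rx": 0, "ry": 0, "rz": 0, "dx": -3.9, "dy": -7.4, "dz": -7, "fingers": -1},
    {"rx": 0, "ry": 0, "rz": 0, "dx": -3.9, "dy": -7.4, "dz": -6, "fingers": -1},
    {"rx": 0, "ry": 0, "rz": 0, "dx": -3.9, "dy": -7.4, "dz": -4, "fingers": -1},
    {"rx": 0, "ry": 0, "rz": 0, "dx": -3.9, "dy": -7.4, "dz": -2, "fingers": -1},
    {"rx": 0, "ry": 0, "rz": 0, "dx": -3.9, "dy": -7.4, "dz": -0.5, "fingers": -1},
    {"rx": 0, "ry": 0, "rz": 0, "dx": -3.9, "dy": -7.4, "dz": 0, "fingers": -1},
    {"rx": 0, "ry": 0, "rz": 0, "dx": -3.9, "dy": -7.4, "dz": 0, "fingers": -1},
  ],
)

```text
time: 8.3
eef_pos: [0.5254, -0.0681, 0.0634]
tool_rot: [-0.001, 0.547, 0.837, -0.0]
contact_force: [-0.2, -0.3, 0.4]
gripper_width: 0.0001
grip_force: 0.0
```

```bash
python3 look.py s4 -.045 -.0565; python3 -c "
from h import *
print(shift(W(-.093,-.0555,.0655)))"
```

```text
t 8.3 tcp own [-0.1185 -0.0553  0.0634] F own [-0.3 -0.2] 0.4
expect crop px carrier/boss [[172.0, 313.0], [171.0, 279.0]]
[ 0.04  2.51 -0.11]
```

View pics/s4.png

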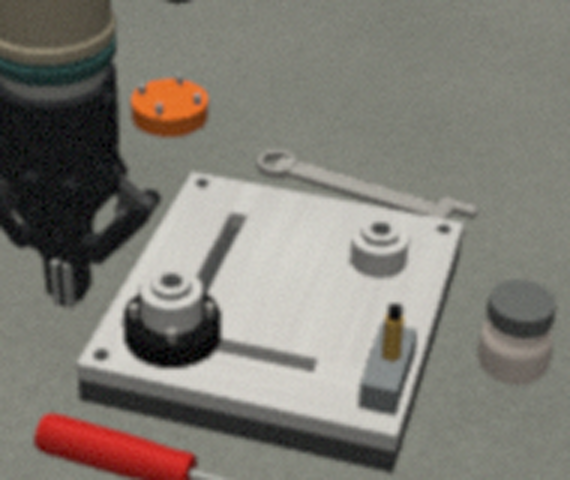

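The fingers hang at (65,285) on the -x side, and the carrier is at the corner with the housing seated. To keep the linkage clear of the housing and reuse the known contact offset, I turn the tool 90°.

```bash
python3 -c "
from h import *
print(np.round(state()[0]['joint_pos'],2))"
```

```text
[ 0.    0.76  0.11  1.99 -0.19  0.4   0.68]
```

Call:
servo_tool(
  rows=[
    {"rx": 0, "ry": 0, "rz": 4, "dx": 0, "dy": 0, "dz": -0.5, "fingers": -1},
    {"rx": 0, "ry": 0, "rz": 10, "dx": 0, "dy": 0, "dz": -1.5, "fingers": -1},
    {"rx": 0, "ry": 0, "rz": 17, "dx": 0, "dy": 0, "dz": -2, "fingers": -1},
    {"rx": 0, "ry": 0, "rz": 24, "dx": 0, "dy": 0, "dz": -2, "fingers": -1},
    {"rx": 0, "ry": 0, "rz": 31, "dx": 0, "dy": 0, "dz": -2, "fingers": -1},
    {"rx": 0, "ry": 0, "rz": 38, "dx": 0, "dy": 0, "dz": -2, "fingers": -1},
    {"rx": 0, "ry": 0, "rz": 45, "dx": 0, "dy": 0, "dz": -2, "fingers": -1},
    {"rx": 0, "ry": 0, "rz": 52, "dx": 0, "dy": 0, "dz": -2, "fingers": -1},
    {"rx": 0, "ry": 0, "rz": 59, "dx": 0, "dy": 0, "dz": -2, "fingers": -1},
    {"rx": 0, "ry": 0, "rz": 66, "dx": 0, "dy": 0, "dz": -2, "fingers": -1},
    {"rx": 0, "ry": 0, "rz": 73, "dx": 0, "dy": 0, "dz": -2, "fingers": -1},
    {"rx": 0, "ry": 0, "rz": 80, "dx": 0, "dy": 0, "dz": -1.5, "fingers": -1},
    {"rx": 0, "ry": 0, "rz": 86, "dx": 0, "dy": 0, "dz": -0.8, "fingers": -1},
    {"rx": 0, "ry": 0, "rz": 90, "dx": 0, "dy": 0, "dz": -0.2, "fingers": -1},
    {"rx": 0, "ry": 0, "rz": 90, "dx": 0, "dy": 0, "dz": -0.2, "fingers": -1},
    {"rx": 0, "ry": 0, "rz": 90, "dx": 0, "dy": 0, "dz": -0.2, "fingers": -1},
  ],
)

```text
time: 9.68
eef_pos: [0.5265, -0.069, 0.0678]
tool_rot: [-0.0, 0.979, 0.206, 0.0]
contact_force: [-0.5, 0.1, 0.1]
gripper_width: 0.0002
grip_force: 0.0
```

```bash
python3 -c "
from h import *
print(own3(state()[1]),shift(W(-.086,-.0555,.0655)),shift(W(.004,-.0555,.0655)))"
```

```text
[-0.11784791 -0.05658005  0.06779184] [ 3.18 -0.1   0.23] [12.18 -0.07  0.24]
```

Call:
servo_tool(
  rows=[
    {"rx": 0, "ry": 0, "rz": 0, "dx": 0.5, "dy": -0.1, "dz": 0.2, "fingers": -1},
    {"rx": 0, "ry": 0, "rz": 0, "dx": 1.2, "dy": -0.1, "dz": 0.2, "fingers": -1},
    {"rx": 0, "ry": 0, "rz": 0, "dx": 1.9, "dy": -0.1, "dz": 0.2, "fingers": -1},
    {"rx": 0, "ry": 0, "rz": 0, "dx": 2.4, "dy": -0.1, "dz": 0.2, "fingers": -1},
    {"rx": 0, "ry": 0, "rz": 0, "dx": 2.7, "dy": -0.1, "dz": 0.2, "fingers": -1},
    {"rx": 0, "ry": 0, "rz": 0, "dx": 2.9, "dy": -0.1, "dz": 0.2, "fingers": -1},
    {"rx": 0, "ry": 0, "rz": 0, "dx": 3.1, "dy": -0.1, "dz": 0.2, "fingers": -1},
    {"rx": 0, "ry": 0, "rz": 0, "dx": 3.3, "dy": -0.1, "dz": 0.2, "fingers": -1},
    {"rx": 0, "ry": 0, "rz": 0, "dx": 3.5, "dy": -0.1, "dz": 0.2, "fingers": -1},
    {"rx": 0, "ry": 0, "rz": 0, "dx": 3.7, "dy": -0.1, "dz": 0.2, "fingers": -1},
    {"rx": 0, "ry": 0, "rz": 0, "dx": 4.0, "dy": -0.1, "dz": 0.2, "fingers": -1},
    {"rx": 0, "ry": 0, "rz": 0, "dx": 4.3, "dy": -0.1, "dz": 0.2, "fingers": -1},
    {"rx": 0, "ry": 0, "rz": 0, "dx": 4.6, "dy": -0.1, "dz": 0.2, "fingers": -1},
    {"rx": 0, "ry": 0, "rz": 0, "dx": 5.0, "dy": -0.1, "dz": 0.2, "fingers": -1},
  ],
)

```text
time: 10.85
eef_pos: [0.5716, -0.0485, 0.0652]
tool_rot: [-0.0, 0.979, 0.205, -0.0]
contact_force: [-1.6, -1.3, 0.5]
gripper_width: 0.0001
grip_force: 1.3
```

```bash
python3 look.py s5 -.027 -.0555
```

```text
t 10.85 tcp own [-0.0683 -0.0559  0.0652] F own [-2.  -0.5] 0.5
expect crop px carrier/boss [[199.0, 317.0], [199.0, 283.0]]
```

View pics/s5.png

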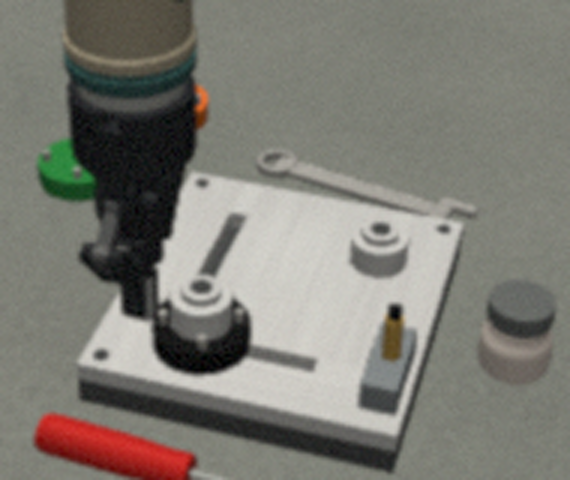

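The carrier has moved into the short leg, with its boss at (203,286) and the housing seated. I continue.

Call:
servo_tool(
  rows=[
    {"rx": 0, "ry": 0, "rz": 0, "dx": 0.2, "dy": 0, "dz": 0, "fingers": -1},
    {"rx": 0, "ry": 0, "rz": 0, "dx": 0.5, "dy": 0, "dz": 0, "fingers": -1},
    {"rx": 0, "ry": 0, "rz": 0, "dx": 0.9, "dy": 0, "dz": 0, "fingers": -1},
    {"rx": 0, "ry": 0, "rz": 0, "dx": 1.3, "dy": 0, "dz": 0, "fingers": -1},
    {"rx": 0, "ry": 0, "rz": 0, "dx": 1.7, "dy": 0, "dz": 0, "fingers": -1},
    {"rx": 0, "ry": 0, "rz": 0, "dx": 2.1, "dy": 0, "dz": 0, "fingers": -1},
    {"rx": 0, "ry": 0, "rz": 0, "dx": 2.5, "dy": 0, "dz": 0, "fingers": -1},
    {"rx": 0, "ry": 0, "rz": 0, "dx": 2.9, "dy": 0, "dz": 0, "fingers": -1},
    {"rx": 0, "ry": 0, "rz": 0, "dx": 3.3, "dy": 0, "dz": 0, "fingers": -1},
    {"rx": 0, "ry": 0, "rz": 0, "dx": 3.7, "dy": 0, "dz": 0, "fingers": -1},
    {"rx": 0, "ry": 0, "rz": 0, "dx": 4.1, "dy": 0, "dz": 0, "fingers": -1},
    {"rx": 0, "ry": 0, "rz": 0, "dx": 4.5, "dy": 0, "dz": 0, "fingers": -1},
    {"rx": 0, "ry": 0, "rz": 0, "dx": 4.9, "dy": 0, "dz": 0, "fingers": -1},
    {"rx": 0, "ry": 0, "rz": 0, "dx": 5.2, "dy": 0, "dz": 0, "fingers": -1},
    {"rx": 0, "ry": 0, "rz": 0, "dx": 5.5, "dy": 0, "dz": 0, "fingers": -1},
    {"rx": 0, "ry": 0, "rz": 0, "dx": 5.8, "dy": 0, "dz": 0, "fingers": -1},
    {"rx": 0, "ry": 0, "rz": 0, "dx": 6.1, "dy": 0, "dz": 0, "fingers": -1},
    {"rx": 0, "ry": 0, "rz": 0, "dx": 6.3, "dy": 0, "dz": 0, "fingers": -1},
    {"rx": 0, "ry": 0, "rz": 0, "dx": 6.4, "dy": 0, "dz": 0, "fingers": -1},
    {"rx": 0, "ry": 0, "rz": 0, "dx": 6.5, "dy": 0, "dz": 0, "fingers": -1},
  ],
)

```text
time: 12.57
eef_pos: [0.6309, -0.0225, 0.0653]
tool_rot: [-0.0, 0.979, 0.205, -0.0]
contact_force: [-3.1, -0.5, 0.8]
gripper_width: 0.0001
grip_force: 1.3
```

Call:
servo_tool(
  rows=[
    {"rx": 0, "ry": 0, "rz": 0, "dx": 0.1, "dy": 0, "dz": 0, "fingers": -1},
    {"rx": 0, "ry": 0, "rz": 0, "dx": 0.2, "dy": 0, "dz": 0, "fingers": -1},
    {"rx": 0, "ry": 0, "rz": 0, "dx": 0.3, "dy": 0, "dz": 0, "fingers": -1},
    {"rx": 0, "ry": 0, "rz": 0, "dx": 0.4, "dy": 0, "dz": 0, "fingers": -1},
  ],
)

```text
time: 12.9
eef_pos: [0.6346, -0.0209, 0.0653]
tool_rot: [-0.0, 0.979, 0.205, -0.0]
contact_force: [-1.9, -2.0, 1.0]
gripper_width: 0.0002
grip_force: 1.1
```

Call:
servo_tool(
  rows=[
    {"rx": 0, "ry": 0, "rz": 0, "dx": 0.1, "dy": 0, "dz": 0, "fingers": -1},
    {"rx": 0, "ry": 0, "rz": 0, "dx": 0.2, "dy": 0, "dz": 0, "fingers": -1},
    {"rx": 0, "ry": 0, "rz": 0, "dx": 0.2, "dy": 0, "dz": 0, "fingers": -1},
  ],
)

```text
time: 13.15
eef_pos: [0.6367, -0.02, 0.0653]
tool_rot: [0.0, 0.979, 0.205, 0.0]
contact_force: [-1.7, -0.7, 0.1]
gripper_width: 0.0004
grip_force: 0.8
```

Call:
servo_tool(
  rows=[
    {"rx": 0, "ry": 0, "rz": 0, "dx": 0.1, "dy": 0, "dz": 0, "fingers": -1},
    {"rx": 0, "ry": 0, "rz": 0, "dx": 0.2, "dy": 0, "dz": 0, "fingers": -1},
    {"rx": 0, "ry": 0, "rz": 0, "dx": 0.2, "dy": 0, "dz": 0, "fingers": -1},
  ],
)

```text
time: 13.4
eef_pos: [0.637, -0.0199, 0.0652]
tool_rot: [-0.0, 0.979, 0.204, -0.001]
contact_force: [-4.8, -1.7, 3.4]
gripper_width: 0.0001
grip_force: 2.8
```

```bash
python3 look.py s6 .045 -.055
```

```text
t 13.4 tcp own [ 0.003  -0.0559  0.0652] F own [-5.1  0.3] 3.4
expect crop px carrier/boss [[308.0, 340.0], [309.0, 306.0]]
```

Stopped at .003, as predicted. One more firm nudge to confirm, then I back off and lift clear.

Call:
servo_tool(
  rows=[
    {"rx": 0, "ry": 0, "rz": 0, "dx": 0.1, "dy": 0, "dz": 0, "fingers": -1},
    {"rx": 0, "ry": 0, "rz": 0, "dx": 0.2, "dy": 0, "dz": 0, "fingers": -1},
    {"rx": 0, "ry": 0, "rz": 0, "dx": 0.2, "dy": 0, "dz": 0, "fingers": -1},
  ],
)

```text
time: 13.7
eef_pos: [0.6372, -0.0199, 0.0652]
tool_rot: [-0.0, 0.979, 0.204, -0.003]
contact_force: [-9.2, -2.3, 6.0]
gripper_width: -0.0
grip_force: 4.6
```

Call:
servo_tool(
  rows=[
    {"rx": 0, "ry": 0, "rz": 0, "dx": -0.3, "dy": 0, "dz": 0, "fingers": -1},
    {"rx": 0, "ry": 0, "rz": 0, "dx": -1, "dy": 0, "dz": 0, "fingers": -1},
    {"rx": 0, "ry": 0, "rz": 0, "dx": -2.5, "dy": 0, "dz": 0, "fingers": -1},
    {"rx": 0, "ry": 0, "rz": 0, "dx": -4, "dy": 0, "dz": -1, "fingers": -1},
    {"rx": 0, "ry": 0, "rz": 0, "dx": -6, "dy": 0, "dz": -3, "fingers": -1},
    {"rx": 0, "ry": 0, "rz": 0, "dx": -8, "dy": 0, "dz": -6, "fingers": -1},
    {"rx": 0, "ry": 0, "rz": 0, "dx": -10, "dy": 0, "dz": -9, "fingers": -1},
    {"rx": 0, "ry": 0, "rz": 0, "dx": -11, "dy": 0, "dz": -11, "fingers": -1},
    {"rx": 0, "ry": 0, "rz": 0, "dx": -11.5, "dy": 0, "dz": -12, "fingers": -1},
    {"rx": 0, "ry": 0, "rz": 0, "dx": -11.5, "dy": 0, "dz": -12, "fingers": -1},
  ],
)

```text
time: 14.53
eef_pos: [0.5358, -0.0651, 0.1876]
tool_rot: [0.0, 0.979, 0.204, 0.003]
contact_force: [0.7, -0.7, -0.1]
gripper_width: -0.0002
grip_force: 0.0
```

```bash
python3 look.py s7 .045 -.055; python3 - <<'E'
from h import *
a=cams.snapshot("scene")[150:310,240:430];b=cams.snapshot("top")[100:255,240:420]
cv2.imwrite("pics/end.png",np.hstack([cv2.resize(a,(456,384)),cv2.resize(b,(344,384))[:, :344]]))
E
```

```text
t 14.5333 tcp own [-0.1078 -0.0568  0.1876] F own [ 0.4 -0.9] -0.1
expect crop px carrier/boss [[308.0, 340.0], [309.0, 306.0]]
```

View pics/end.png

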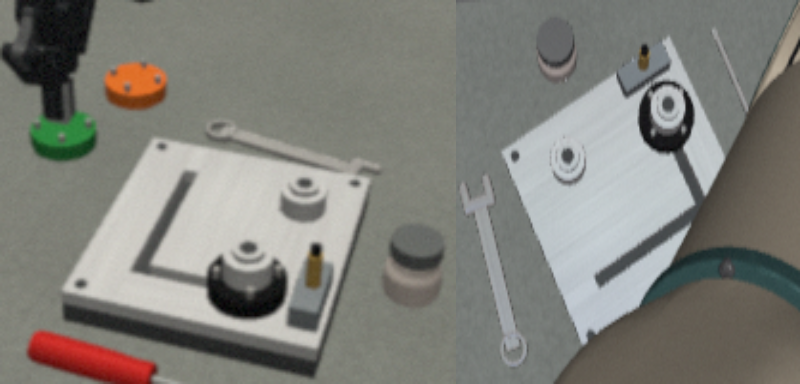

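The final picture shows the carrier at the groove's end by the sensor stop. Its boss is at (248,246) in this picture, which is crop (310,307) against the expected (309,306). The housing is seated, the other things are where they were, and the arm is clear.

```bash
python3 -c "
from station import order
print(order.finish_job())"
```

```text
the job is handed in; nothing more can be done
None
```

The carrier, with its housing still seated, was pushed round the L-groove to its end by the sensor stop, and the job was handed in about 15 s into the 48 s limit; the peak reading was about 11 N, taken at the end of each move.

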